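Square up a calligraphy place

ROBOT

A 7-joint arm with a two-finger parallel gripper is mounted at the origin on the work surface. World frame = base frame: x ahead of the robot, y to its left, z up, the work surface at z = 0. Lengths are in m, angles in rad, forces in N, time in s.
With the tool pointing down it reaches from about 0.4 to 0.9 m from the base axis. Payload 5.6 kg.
Tool frame: the origin (TCP) lies on the mounting face of the last link; the fingertips stand 190 mm ahead of it and the grasp point (between the pads) lies 171 mm ahead of it (manip.grip_point_offset is the distance from the TCP to the grasp point, in m); z points along the fingers, y is the line along which they close (so a half turn about z gives the same grasp; the last joint's range is limited). The gripper opens to 92 mm and grips with 3 to 60 N. Pads are 20 mm wide; open, the fingers measure 128 mm over their backs; the gripper's body (75 mm by 189 mm) begins 69 mm behind the grasp point.
Start: joints at [1.125, 0.468, -0.012, 1.603, 0.006, 1.071, -0.056], TCP at [0.255, -0.598, 0.405] pointing down, gripper open.
Joint ranges: [-2.53, 2.53], [-0.31, 2.02], [-1.57, 1.55], [0.28, 2.44], [-1.29, 4.43], [0.15, 1.84], [-2.92, 2.92]. Speed limits (rad/s): [2.57, 2.57, 3.14, 3.14, 3.14, 3.14, 3.14].

INTERFACE

Orientations are given as a rotation vector (axis times angle).
In Python, from plant import manip gives the robot as it stands.
- The arm moves only by the tool drive_tool, never from a script. Its argument "moves" is a list of rows, each an object of numbers: "x", "y", "z": the shift along the world's x, y, z in mm; "rx", "ry", "rz": the turn, a rotation vector about the world's x, y, z in rad; "grip": the finger opening in mm, from 0 to 91.9. In form: [{"x": .., "y": .., "z": .., "rx": .., "ry": .., "rz": .., "grip": ..}, ...]. A call has 1 to 12 rows; each row shifts and turns the commanded pose from where the row before left it; what a row does not reach is not made up. A row lasts 1/10 s, in which the tool goes at most 50 mm and 8.59 degrees, less where a joint would pass 70% of its speed; a pose out of reach is approached as far as the arm can. A call is refused whole if a number of a shift passes 50 or a number of a turn 0.15, either way. A call with a gripper value outside its range is refused whole. The fingers move at their own pace and stop on an object; "force" is the grip in N (left out, the last holds). Time passes only in rows, so rows that do not move let the fingers close. It gives the time, the measured TCP pose, the force, the opening and the grip force at its end, in the units of the state.
- manip.get_obs(): the state, without advancing time (a new reading comes with each control period).
- manip.camera(name): name is "scene" or "top" or "wrist"; returns the picture (420x560x3 uint8, red, green, blue); there is no depth.
- manip.camera_params(name): a dict with "mtx" (3x3 intrinsics, pixels), "rvec" (rotation vector, rad) and "tvec" (3), from world to camera coordinates, as OpenCV has them; the wrist camera has in their place "hand_eye" (4x4, takes a point from camera to tool coordinates, whose origin is the TCP and whose axes are the flange's). Camera axes: x right, y down, z forward; pixel columns grow to the right and rows downward; lengths in m; the calibration is good to about 2 mm. A picture is of the moment at which its call begins: read the wrist's pose just before it. camera_params takes no time and is no camera call.
- manip.finish_job(): hands the job in; it is judged then, once.
The state is a dict: "clock": time; "joints": joint angles; "joint_velocities": joint speeds; "effort": joint torques, N m; "eef_pos": TCP position; "ee_rot": TCP orientation; "ft_force": force on the tool from outside, world axes, zero at the start; "torque": the same for the moment, N m; "opening": opening from 0.0 (shut) to 1.0 (fully open); "gripper_force": force on a finger pad.
Only numpy, scipy, OpenCV 4.12 (cv2) and the standard library are available. Lean on these libraries where they do the work, as an engineer would, in place of code of your own. Each camera call takes 0.05 s, during which the arm holds its last target. There are 200 camera calls.

TASK

Get the writing board ready for the next student: push the black inkstone across the board into the corner marked with the red patch, snug and square against both the far ledge and the side rail, and push the steel paperweight straight up flat against the far ledge so that it holds the head of the paper, both its ends still on the sheet. Only push them with the fingers: do not pick either up or tip it, and leave everything else standing where it is.

Things in the scene. Friction and masses are not known exactly. Their poses are not given: they have to be found in the camera images.
- board: Fixed wooden writing board, 280 (x) by 400 (y) mm, top surface 12 mm above the table, perhaps turned a little. Origin: centre of its underside, on the table; x points away from the robot to the far ledge, y left. A white sheet, y from -120 to +120 mm, x from -119 to +119 mm, is glued flat on it. The near edge is open.
- ledge (a point): Middle of the inner (near) face of the pale wooden ledge along the board's far edge, at the height of the board's surface, 120 mm ahead of the board's centre. The ledge runs the board's whole width, is 20 mm thick and stands 14 mm above the board's surface. Pale side rails of the same height run from the near edge to the ledge; their inner faces are 187 mm left and right of the board's centre line.
- mark: Flat red patch, 90 (x) by 60 (y) mm, on the board's surface in its far left or far right corner. Origin: centre of the patch, 75 mm ahead and 157 mm left or right of the board's centre; axes parallel to the board's. It is exactly where the inkstone lies once it touches both the ledge and the side rail.
- inkstone: Black slate inkstone, a flat rectangular block 90 (x) by 60 (y) by 18 mm high with a shallow recess in its top, about 0.3 kg, loose on the board near its middle, somewhat turned. Origin: centre of its underside; x along its length, z up. It slides on the board with friction of a few newtons.
- paperweight: Dark steel bar paperweight, 20 (x) by 180 (y) by 14 mm high, with a small brass knob (16 mm wide) amid its top reaching 32 mm above the underside, about 0.36 kg, lying skewed across the sheet between the inkstone and the ledge. Origin: centre of its underside; y along its length, z up. It slides with friction of a few newtons.
- dropper: Bystander: blue ceramic water dropper, 44 mm wide, 46 mm tall, standing on the board in the far corner that has no red patch. Origin: centre of its underside.
- ink_stick: Bystander: black and gold ink stick, 75 by 20 by 10 mm, lying on the table right of the board. Origin: centre of its underside.
- seal: Bystander: tan stone seal, 22 by 22 by 50 mm, standing on the table left of the board. Origin: centre of its underside.
- cup: Bystander: clear cup, 68 mm wide, 75 mm tall, on the table left of the board. Origin: centre of its underside.
- ink_bottle: Bystander: black ink jar with a green cap, 48 mm wide, 75 mm tall, on the table right of the board. Origin: centre of its underside.
- saucer: Bystander: white saucer, 84 mm wide, 16 mm tall, on the table at the right. Origin: centre of its underside.
Not all that is in view belongs to the job. There is more than one size of the inkstone; the one meant has the size given above.

How it is judged:
By the outcome, as a careful person would: the job done as asked, in the order asked, and still so for the second after the job is handed in, with the robot touching nothing.
It also fails if it takes over 58 s, if anything falls off the work surface, if the arm or the gripper's body presses on something with over 40 N, if the wrist force passes 120 N, or if a joint passes its speed limit or range.

## Working session

There is one attempt and no reset: what is moved stays moved. The work goes in short steps, Python scripts to look and compute and a tool call to move; the robot and the scene stay as the last step left them, time stands still between calls to the robot, and variables do not carry over. Pictures are saved under pics/ and viewed, at most 10 in all, crops included, and the job is handed in when it is done.

Besides the shell and the picture viewer there is one more tool, called after ">>>" by a JSON object that holds its "name" and its "arguments". drive_tool: Moves the arm, as the interface text tells. Its arguments: {"type":"object","properties":{"moves":{"type":"array"},"force":{"type":"number"}},"required":["moves"]}

```bash
mkdir -p pics; ls; python3 - <<'E'
from plant import manip
import cv2,numpy as np
o=manip.get_obs();print(o['clock'],o['eef_pos'],o['ee_rot'],o['opening'])
for n in['top','scene']:
    cv2.imwrite(f'pics/{n}0.png',manip.camera(n)[:,:,::-1]);p=manip.camera_params(n);print(n,{k:np.round(v,4).tolist() for k,v in p.items()})
print(manip.camera_params('wrist'))
E
```

```text
pics
0.0 [ 0.25466345 -0.59777064  0.40374852] [-3.07646640e+00 -6.28017086e-01  7.43908840e-04] 1.000388349502897
top {'mtx': [[538.4905, 0.0, 284.7198], [0.0, 538.4905, 218.2988], [0.0, 0.0, 1.0]], 'rvec': [2.1951, -2.1685, 0.1461], 'tvec': [-0.0657, 0.5267, 1.216]}
scene {'mtx': [[520.0063, 0.0, 280.7073], [0.0, 520.0063, 205.7815], [0.0, 0.0, 1.0]], 'rvec': [2.0032, 1.0801, -0.5618], 'tvec': [-0.253, -0.2441, 1.4605]}
{'mtx': array([[337.47394424,   0.        , 278.5244158 ],
       [  0.        , 337.47394424, 210.73560066],
       [  0.        ,   0.        ,   1.        ]]), 'hand_eye': array([[ 8.02476613e-04, -9.62387162e-01, -2.71680524e-01,
         7.56487219e-02],
       [ 9.99999568e-01,  8.99566229e-04, -2.32827595e-04,
         4.42887839e-04],
       [ 4.68464914e-04, -2.71680220e-01,  9.62387468e-01,
         2.04336430e-02],
       [ 0.00000000e+00,  0.00000000e+00,  0.00000000e+00,
         1.00000000e+00]])}
```

View pics/top0.png

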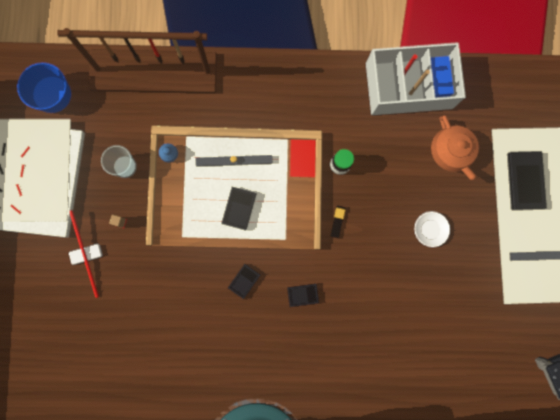

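View pics/scene0.png

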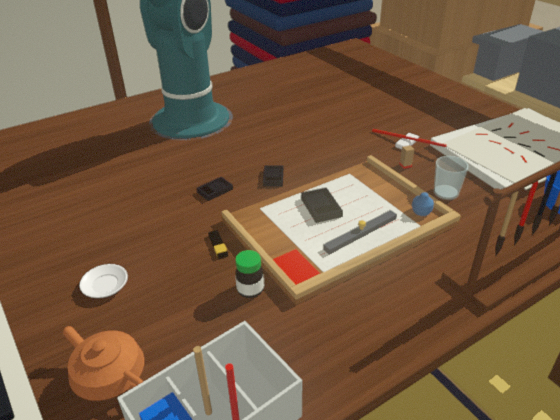

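The top view shows the red patch in the far right corner (303,158), the inkstone at (239,208), the paperweight at (234,160) and the dropper far left (168,153). The scene view agrees. Next I'll measure these from the top view.

```bash
cat > h.py <<'E'
import cv2,numpy as np
from plant import manip
def cast(uv,z,name='top'):
    p=manip.camera_params(name);R=cv2.Rodrigues(np.array(p['rvec'],float))[0];t=np.array(p['tvec'],float).ravel()
    d=cv2.undistortPoints(np.array(uv,float).reshape(-1,1,2),p['mtx'],None)[:,0]
    d=np.c_[d,np.ones(len(d))]@R; c=-R.T@t
    return (c+d*((z-c[2])/d[:,2])[:,None])[:,:2]*1000
def rect(mask,z,roi):
    m=np.zeros_like(mask);x0,y0,x1,y1=roi;m[y0:y1,x0:x1]=mask[y0:y1,x0:x1]
    m=cv2.morphologyEx(m,cv2.MORPH_CLOSE,np.ones((5,5)))
    c=max(cv2.findContours(m,0,cv2.CHAIN_APPROX_NONE)[0],key=cv2.contourArea)
    w=cast(c[:,0],z).astype(np.float32); r=cv2.minAreaRect(w)
    (cx,cy),(a,b),t=r
    ang=t if a>b else t+90   # long axis angle from world x
    ang=(ang+90)%180-90
    return np.round([cx,cy,max(a,b),min(a,b),ang],1)
def yaw():
    o=manip.get_obs();R=cv2.Rodrigues(np.array(o['ee_rot']))[0]
    return np.degrees(np.arctan2(R[1,0],R[0,0]))
E
python3 - <<'E'
from h import *
im=manip.camera('top').astype(int);r,g,b=im[...,0],im[...,1],im[...,2]
u=lambda m:(m*255).astype(np.uint8)
red=u((r>120)&(g<60)&(b<60));white=u((r>150)&(b>130));dark=u((r<85)&(abs(r-b)<25));blue=u((b>r+30))
print('red',rect(red,.012,(285,130,325,185)))
m=white.copy();m[dark>0]=0
print('sheet',rect(white,.012,(175,130,292,245)))
print('stone',rect(dark,.03,(215,180,265,235)))
print('bar',rect(dark,.026,(188,148,280,174)))
print('dropper',rect(blue,.035,(150,140,185,170)))
print(yaw())
c=im[120:260,140:340].astype(np.uint8)[:,:,::-1];cv2.imwrite('pics/c1.png',cv2.resize(c,None,fx=4,fy=4,interpolation=2))
E
```

```text
red [ 6.749e+02 -1.006e+02  8.470e+01  5.480e+01  5.000e-01]
sheet [601.1  57.3 241.8 239.8  89.3]
stone [550.   46.4  85.6  55.7 -14.6]
bar [663.2  45.4  16.3  14.3 -89. ]
dropper [677.2 216.   37.9  34.5   1.8]
23.070930684685493
```

View pics/c1.png

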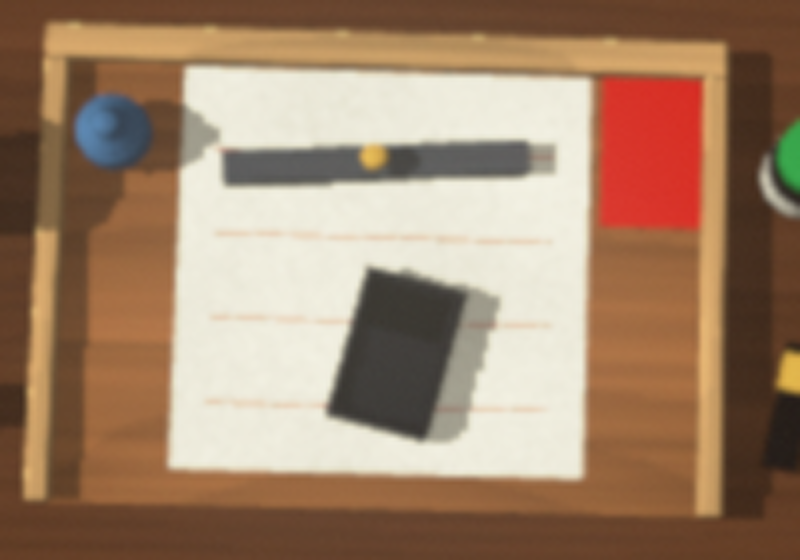

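The crop (4x, origin 140,120) shows the sheet corners at (185,66), (590,77), (583,478) and (168,468). The bar runs from (225,168) to (528,159), and the stone's corners are (370,268), (466,290), (425,440) and (328,413). I'll cast these to get the board yaw.

```bash
python3 - <<'E'
from h import *
f=lambda l,z:cast(np.array(l)/4.+[140-.4,120-.4],z)
s=f([(185,66),(590,77),(583,478),(168,468)],.012);print('sheet',s.round(1).tolist(),s.mean(0))
a=lambda p,q:np.degrees(np.arctan2(*(q-p)[::-1])).round(2)
print('yaws',a(s[1],s[0])-90,a(s[2],s[3])-90,a(s[3],s[0]),a(s[2],s[1]))
L=f([(65,58),(705,75)],.026);print('ledge top inner',L.round(1).tolist(),a(L[1],L[0])-90)
m=f([(600,78),(702,79),(700,229),(598,226)],.012);print('mark',m.round(1).tolist(),m.mean(0))
R=f([(704,75),(697,515)],.026);print('rail',R.round(1).tolist(),a(R[1],R[0]))
t=f([(370,268),(466,290),(425,440),(328,413)],.03);print('stone',t.round(1).tolist(),t.mean(0))
b=f([(225,168),(528,159)],.026);print('bar',b.round(1).tolist(),b.mean(0),a(b[1],b[0])-90)
k=f([(373,156)],.042);print('knob',k)
E
```

```text
sheet [[721.5, 176.3], [719.2, -63.4], [480.4, -61.8], [483.2, 179.0]] [601.08993616  57.52235177]
yaws -0.5400000000000063 -0.6599999999999966 -0.66 -0.4
ledge top inner [[721.4, 243.9], [718.1, -130.8]] -0.5
mark [[718.7, -69.4], [719.2, -130.2], [628.7, -129.4], [629.5, -69.1]] [674.04731275 -99.52731091]
rail [[718.1, -130.2], [459.0, -127.3]] -0.63
stone [[599.4, 63.4], [587.4, 7.7], [500.0, 29.8], [514.8, 85.7]] [550.38463136  46.63513226]
bar [[657.6, 149.1], [666.0, -27.2]] [661.8179173  60.9432189] 2.7099999999999937
knob [[662.76194801  62.16549693]]
```

Board centre is about (601, 57.5) with yaw -0.57°. The ledge is at x≈720 and the right rail at y≈-129. The stone is at (550, 47) with yaw -14.5°, and the bar at (662, 61.5) with yaw +2.7°; the sizes check out. First I'll approach the stone's left side.

>>> {"name": "drive_tool", "arguments": {"moves": [{"x":24,"y":43,"rz":0.0965,"grip":40},{"x":24,"y":43,"rz":0.0965},{"x":24,"y":43,"rz":0.0965},{"x":24,"y":43,"rz":0.0965},{"x":24,"y":43,"rz":0.0965},{"x":24,"y":43,"rz":0.0965},{"x":24,"y":43,"rz":0.0965},{"x":24,"y":43,"rz":0.0965},{"x":24,"y":43,"rz":0.0965},{"x":24,"y":43,"rz":0.0965},{"x":24,"y":43,"rz":0.0965},{"x":24,"y":43,"rz":0.0965}]}}

```text
invalid input at $.moves[0]: expected keys x, y, z, rx, ry, rz, grip
```

>>> {"name": "drive_tool", "arguments": {"moves": [{"y":49},{"y":49},{"y":49},{"y":49},{"z":-30},{"z":-30},{"z":-30},{"z":-30},{},{}]}}

```text
invalid input at $.moves[0]: expected keys x, y, z, rx, ry, rz, grip
```

```bash
python3 - <<'E'
from h import *
o=manip.get_obs();print(o['clock'],o['eef_pos'],yaw(),o['opening'],o['ft_force'],o['joints'], cv2.Rodrigues(np.array(o['ee_rot']))[0][:,2])
E
```

```text
0.15 [ 0.2546581  -0.59782675  0.40396018] 23.070930684685493 1.0034123210479304 [-0.15958074  0.6940516  -0.39824082] [ 1.1250291   0.46817446 -0.01159706  1.60340989  0.00599825  1.07141501
 -0.05633251] [-6.33578326e-04  1.21743961e-03 -9.99999058e-01]
```

All keys are required in each row.

>>> {"name": "drive_tool", "arguments": {"moves": [{"x":24,"y":43,"z":0,"rx":0,"ry":0,"rz":0.0965,"grip":40},{"x":24,"y":43,"z":0,"rx":0,"ry":0,"rz":0.0965,"grip":40},{"x":24,"y":43,"z":0,"rx":0,"ry":0,"rz":0.0965,"grip":40},{"x":24,"y":43,"z":0,"rx":0,"ry":0,"rz":0.0965,"grip":40},{"x":24,"y":43,"z":0,"rx":0,"ry":0,"rz":0.0965,"grip":40},{"x":24,"y":43,"z":0,"rx":0,"ry":0,"rz":0.0965,"grip":40},{"x":24,"y":43,"z":0,"rx":0,"ry":0,"rz":0.0965,"grip":40},{"x":24,"y":43,"z":0,"rx":0,"ry":0,"rz":0.0965,"grip":40},{"x":24,"y":43,"z":0,"rx":0,"ry":0,"rz":0.0965,"grip":40},{"x":24,"y":43,"z":0,"rx":0,"ry":0,"rz":0.0965,"grip":40},{"x":24,"y":43,"z":0,"rx":0,"ry":0,"rz":0.0965,"grip":40},{"x":24,"y":43,"z":0,"rx":0,"ry":0,"rz":0.0965,"grip":40}]}}

```text
clock: 1.35
eef_pos: [0.5433, -0.0803, 0.4047]
ee_rot: [2.228, 2.214, -0.0]
ft_force: [1.4, -0.5, 0.0]
opening: 0.434
gripper_force: 0.0
```

>>> {"name": "drive_tool", "arguments": {"moves": [{"x":0,"y":49,"z":0,"rx":0,"ry":0,"rz":0,"grip":40},{"x":0,"y":49,"z":0,"rx":0,"ry":0,"rz":0,"grip":40},{"x":0,"y":49,"z":0,"rx":0,"ry":0,"rz":0,"grip":40},{"x":0,"y":49,"z":0,"rx":0,"ry":0,"rz":0,"grip":40},{"x":0,"y":0,"z":-30,"rx":0,"ry":0,"rz":0,"grip":40},{"x":0,"y":0,"z":-30,"rx":0,"ry":0,"rz":0,"grip":40},{"x":0,"y":0,"z":-30,"rx":0,"ry":0,"rz":0,"grip":40},{"x":0,"y":0,"z":-30,"rx":0,"ry":0,"rz":0,"grip":40},{"x":0,"y":0,"z":0,"rx":0,"ry":0,"rz":0,"grip":40},{"x":0,"y":0,"z":0,"rx":0,"ry":0,"rz":0,"grip":40}]}}

```text
clock: 2.35
eef_pos: [0.5429, 0.1142, 0.2848]
ee_rot: [-2.232, -2.21, 0.001]
ft_force: [-0.4, -0.3, 0.1]
opening: 0.435
gripper_force: 0.0
```

```bash
cat > st.py <<'E'
from h import *
o=manip.get_obs();print(o['clock'],o['eef_pos']*1000,yaw(),o['opening'],o['ft_force'],o['joints'], cv2.Rodrigues(np.array(o['ee_rot']))[0][:,2])
E
python3 st.py
```

```text
2.35 [542.85331872 114.18054427 284.82234845] 89.43536130567287 0.4352834304170002 [-0.36732699 -0.26326194  0.06413069] [ 0.11514023  0.52305924 -0.48654282  1.90525209  0.33309568  0.79395429
 -0.56251862] [-8.12254878e-04  1.63224235e-04 -9.99999657e-01]
```

>>> {"name": "drive_tool", "arguments": {"moves": [{"x":7,"y":2,"z":-26,"rx":0,"ry":0,"rz":0,"grip":40},{"x":0,"y":0,"z":-26,"rx":0,"ry":0,"rz":0,"grip":40},{"x":0,"y":0,"z":-20,"rx":0,"ry":0,"rz":0,"grip":40},{"x":0,"y":0,"z":-6,"rx":0,"ry":0,"rz":0,"grip":40},{"x":0,"y":0,"z":0,"rx":0,"ry":0,"rz":0,"grip":40},{"x":0,"y":0,"z":0,"rx":0,"ry":0,"rz":0,"grip":40}]}}

```text
clock: 2.95
eef_pos: [0.5505, 0.1163, 0.2084]
ee_rot: [2.232, 2.209, 0.004]
ft_force: [1.2, -0.0, -0.3]
opening: 0.432
gripper_force: 0.0
```

>>> {"name": "drive_tool", "arguments": {"moves": [{"x":0,"y":-8,"z":0,"rx":0,"ry":0,"rz":0,"grip":40},{"x":0,"y":-6,"z":0,"rx":0,"ry":0,"rz":0,"grip":40},{"x":0,"y":-6,"z":0,"rx":0,"ry":0,"rz":0,"grip":40},{"x":0,"y":-6,"z":0,"rx":0,"ry":0,"rz":0,"grip":40},{"x":0,"y":-6,"z":0,"rx":0,"ry":0,"rz":0,"grip":40},{"x":0,"y":-6,"z":0,"rx":0,"ry":0,"rz":0,"grip":40},{"x":0,"y":-6,"z":0,"rx":0,"ry":0,"rz":0,"grip":40},{"x":0,"y":-6,"z":0,"rx":0,"ry":0,"rz":0,"grip":40},{"x":0,"y":-6,"z":0,"rx":0,"ry":0,"rz":0,"grip":40},{"x":0,"y":-6,"z":0,"rx":0,"ry":0,"rz":0,"grip":40}]}}

```text
clock: 3.95
eef_pos: [0.5498, 0.0536, 0.2067]
ee_rot: [2.232, 2.21, 0.0]
ft_force: [0.7, 1.8, 0.8]
opening: 0.434
gripper_force: 0.9
```

```bash
python3 - <<'E'
from h import *
im=manip.camera('wrist')
cv2.imwrite('pics/w1.png',im[:,:,::-1])
im=manip.camera('top');cv2.imwrite('pics/t1.png',cv2.resize(im[120:260,140:340,::-1],None,fx=4,fy=4,interpolation=2))
E
python3 st.py
```

```text
4.05 [549.88245453  52.68832297 206.64595608] 89.34027600241714 0.4387160166272888 [0.12428412 0.2626207  0.42634603] [ 0.17357256  0.63772667 -0.42110572  1.94164182  0.4166376   0.64800696
 -0.52263072] [-4.90210495e-05 -9.49984987e-04 -9.99999548e-01]
```

View pics/w1.png

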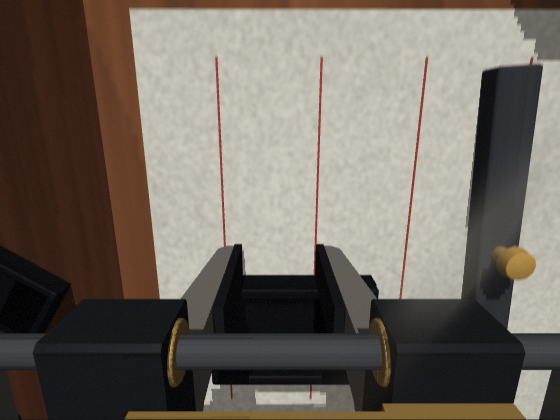

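The wrist view shows the inkstone square against both fingers (image 237–377, row 285) and the bar untouched. I'll keep pushing right.

>>> {"name": "drive_tool", "arguments": {"moves": [{"x":0,"y":-8,"z":0,"rx":0,"ry":0,"rz":0,"grip":40},{"x":0,"y":-8,"z":0,"rx":0,"ry":0,"rz":0,"grip":40},{"x":0,"y":-8,"z":0,"rx":0,"ry":0,"rz":0,"grip":40},{"x":0,"y":-8,"z":0,"rx":0,"ry":0,"rz":0,"grip":40},{"x":0,"y":-8,"z":0,"rx":0,"ry":0,"rz":0,"grip":40},{"x":0,"y":-8,"z":0,"rx":0,"ry":0,"rz":0,"grip":40},{"x":0,"y":-8,"z":0,"rx":0,"ry":0,"rz":0,"grip":40},{"x":0,"y":-8,"z":0,"rx":0,"ry":0,"rz":0,"grip":40},{"x":0,"y":-8,"z":0,"rx":0,"ry":0,"rz":0,"grip":40},{"x":0,"y":-8,"z":0,"rx":0,"ry":0,"rz":0,"grip":40},{"x":0,"y":-8,"z":0,"rx":0,"ry":0,"rz":0,"grip":40},{"x":0,"y":-8,"z":0,"rx":0,"ry":0,"rz":0,"grip":40}]}}

```text
clock: 5.25
eef_pos: [0.5498, -0.0426, 0.2067]
ee_rot: [2.233, 2.21, 0.0]
ft_force: [-0.6, 1.9, 1.2]
opening: 0.437
gripper_force: 1.2
```

>>> {"name": "drive_tool", "arguments": {"moves": [{"x":0,"y":-3,"z":0,"rx":0,"ry":0,"rz":0,"grip":40},{"x":0,"y":-3,"z":0,"rx":0,"ry":0,"rz":0,"grip":40},{"x":0,"y":-3,"z":0,"rx":0,"ry":0,"rz":0,"grip":40},{"x":0,"y":-3,"z":0,"rx":0,"ry":0,"rz":0,"grip":40}]}}

```text
clock: 5.65
eef_pos: [0.5497, -0.0539, 0.2067]
ee_rot: [-2.232, -2.211, -0.0]
ft_force: [-0.0, 2.2, 1.8]
opening: 0.437
gripper_force: 1.1
```

>>> {"name": "drive_tool", "arguments": {"moves": [{"x":0,"y":-2,"z":0,"rx":0,"ry":0,"rz":0,"grip":40},{"x":0,"y":-2,"z":0,"rx":0,"ry":0,"rz":0,"grip":40},{"x":0,"y":0,"z":0,"rx":0,"ry":0,"rz":0,"grip":40}]}}

```text
clock: 5.95
eef_pos: [0.5497, -0.0584, 0.2066]
ee_rot: [2.233, 2.21, -0.001]
ft_force: [0.5, 0.7, 1.0]
opening: 0.433
gripper_force: 0.5
```

>>> {"name": "drive_tool", "arguments": {"moves": [{"x":0,"y":-2,"z":0,"rx":0,"ry":0,"rz":0,"grip":40},{"x":0,"y":0,"z":0,"rx":0,"ry":0,"rz":0,"grip":40}]}}

```text
clock: 6.15
eef_pos: [0.5498, -0.0594, 0.2067]
ee_rot: [-2.232, -2.21, -0.001]
ft_force: [-0.0, 4.6, 0.6]
opening: 0.436
gripper_force: 2.0
```

>>> {"name": "drive_tool", "arguments": {"moves": [{"x":0,"y":-1,"z":0,"rx":0,"ry":0,"rz":0,"grip":40},{"x":0,"y":-1,"z":0,"rx":0,"ry":0,"rz":0,"grip":40},{"x":0,"y":0,"z":0,"rx":0,"ry":0,"rz":0,"grip":40}]}}

```text
clock: 6.45
eef_pos: [0.5498, -0.0598, 0.2067]
ee_rot: [-2.23, -2.211, -0.004]
ft_force: [-0.6, 8.0, 1.0]
opening: 0.432
gripper_force: 4.0
```

```bash
python3 - <<'E'
from h import *
im=manip.camera('scene')
cv2.imwrite('pics/s2.png',cv2.resize(im[120:320,180:480,::-1],None,fx=2.5,fy=2.5,interpolation=2))
E
```

```text
(no output)
```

View pics/s2.png

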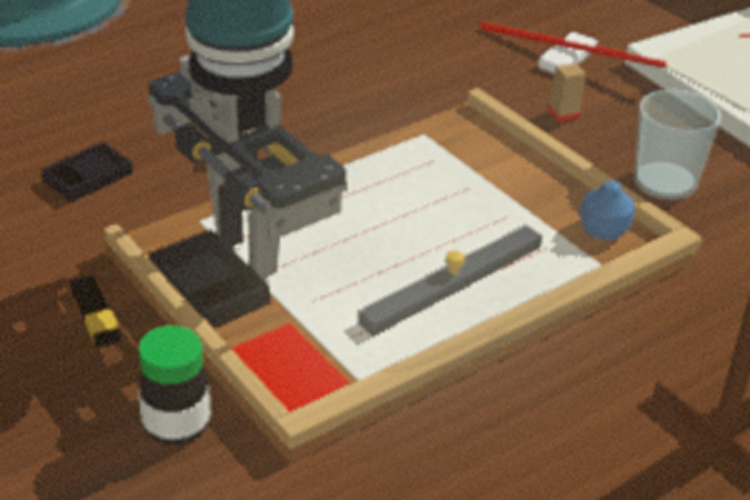

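The scene view shows the inkstone flat against the right rail, just short of the patch (around 290,350 in the crop), with the bar unmoved. Next I'll back off and turn to get behind the stone.

>>> {"name": "drive_tool", "arguments": {"moves": [{"x":0,"y":12,"z":0,"rx":0,"ry":0,"rz":0,"grip":40},{"x":0,"y":12,"z":0,"rx":0,"ry":0,"rz":0,"grip":15},{"x":0,"y":0,"z":35,"rx":0,"ry":0,"rz":0,"grip":15},{"x":0,"y":0,"z":35,"rx":0,"ry":0,"rz":-0.131,"grip":15},{"x":-10,"y":-6,"z":0,"rx":0,"ry":0,"rz":-0.131,"grip":15},{"x":-10,"y":-8,"z":0,"rx":0,"ry":0,"rz":-0.131,"grip":15},{"x":-10,"y":-8,"z":0,"rx":0,"ry":0,"rz":-0.131,"grip":15},{"x":-10,"y":-8,"z":0,"rx":0,"ry":0,"rz":-0.131,"grip":15},{"x":-10,"y":-8,"z":0,"rx":0,"ry":0,"rz":-0.131,"grip":15},{"x":-10,"y":-8,"z":0,"rx":0,"ry":0,"rz":-0.131,"grip":15},{"x":-10,"y":-8,"z":0,"rx":0,"ry":0,"rz":-0.131,"grip":15},{"x":-5,"y":-6,"z":0,"rx":0,"ry":0,"rz":-0.131,"grip":15}]}}

```text
clock: 7.7
eef_pos: [0.4738, -0.0984, 0.2767]
ee_rot: [3.086, 0.587, -0.002]
ft_force: [0.5, 0.3, -0.3]
opening: 0.162
gripper_force: 0.0
```

>>> {"name": "drive_tool", "arguments": {"moves": [{"x":0,"y":0,"z":0,"rx":0,"ry":0,"rz":-0.131,"grip":15},{"x":0,"y":0,"z":0,"rx":0,"ry":0,"rz":-0.131,"grip":15},{"x":0,"y":0,"z":0,"rx":0,"ry":0,"rz":-0.13,"grip":15},{"x":0,"y":0,"z":0,"rx":0,"ry":0,"rz":0,"grip":15},{"x":0,"y":0,"z":0,"rx":0,"ry":0,"rz":0,"grip":15}]}}

```text
clock: 8.2
eef_pos: [0.4747, -0.0977, 0.2767]
ee_rot: [3.141, -0.01, -0.0]
ft_force: [-0.1, -0.5, 1.1]
opening: 0.169
gripper_force: 0.0
```

```bash
python3 st.py; python3 - <<'E'
from h import *
im=manip.camera('top');cv2.imwrite('pics/t3.png',cv2.resize(im[120:260,140:340,::-1],None,fx=4,fy=4,interpolation=2))
E
```

```text
8.2 [474.7430877  -97.65190568 276.71667847] -0.37683483752482744 0.16853180215760122 [-0.12431739 -0.45704957  1.12642459] [ 0.23571049  0.38650053 -0.12094359  2.09302951  0.07446125  0.66619857
 -1.51235408] [-2.94376984e-04 -4.63890901e-04 -9.99999849e-01]
```

View pics/t3.png

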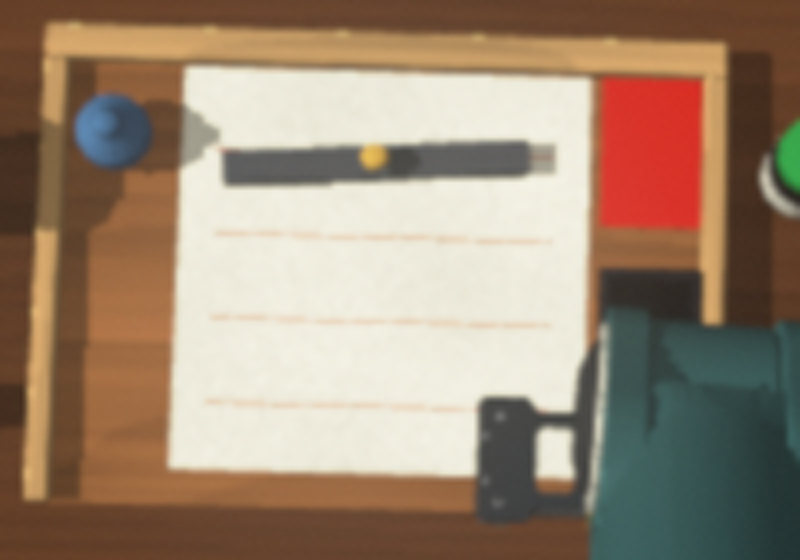

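The top view shows the inkstone's far edge at crop row 270 (x≈598), snug and square against the rail, with a clear path to the patch. I'll descend behind it and push forward.

>>> {"name": "drive_tool", "arguments": {"moves": [{"x":0,"y":0,"z":-30,"rx":0,"ry":0,"rz":-0.003,"grip":15},{"x":0,"y":0,"z":-30,"rx":0,"ry":0,"rz":0,"grip":15},{"x":0,"y":0,"z":-10,"rx":0,"ry":0,"rz":0,"grip":15},{"x":0,"y":0,"z":0,"rx":0,"ry":0,"rz":0,"grip":15},{"x":8,"y":0,"z":0,"rx":0,"ry":0,"rz":0,"grip":15},{"x":8,"y":0,"z":0,"rx":0,"ry":0,"rz":0,"grip":15},{"x":5,"y":0,"z":0,"rx":0,"ry":0,"rz":0,"grip":15},{"x":5,"y":0,"z":0,"rx":0,"ry":0,"rz":0,"grip":15},{"x":5,"y":0,"z":0,"rx":0,"ry":0,"rz":0,"grip":15},{"x":5,"y":0,"z":0,"rx":0,"ry":0,"rz":0,"grip":15}]}}

```text
clock: 9.25
eef_pos: [0.5105, -0.098, 0.2067]
ee_rot: [3.141, -0.021, -0.003]
ft_force: [-2.6, 0.8, 2.7]
opening: 0.162
gripper_force: 1.4
```

>>> {"name": "drive_tool", "arguments": {"moves": [{"x":8,"y":0,"z":0,"rx":0,"ry":0,"rz":0,"grip":15},{"x":8,"y":0,"z":0,"rx":0,"ry":0,"rz":0,"grip":15},{"x":8,"y":0,"z":0,"rx":0,"ry":0,"rz":0,"grip":15},{"x":8,"y":0,"z":0,"rx":0,"ry":0,"rz":0,"grip":15},{"x":8,"y":-1,"z":0,"rx":0,"ry":0,"rz":0,"grip":15},{"x":8,"y":0,"z":0,"rx":0,"ry":0,"rz":0,"grip":15},{"x":8,"y":0,"z":0,"rx":0,"ry":0,"rz":0,"grip":15},{"x":8,"y":0,"z":0,"rx":0,"ry":0,"rz":0,"grip":15},{"x":8,"y":0,"z":0,"rx":0,"ry":0,"rz":0,"grip":15},{"x":8,"y":0,"z":0,"rx":0,"ry":0,"rz":0,"grip":15},{"x":8,"y":0,"z":0,"rx":0,"ry":0,"rz":0,"grip":15},{"x":8,"y":0,"z":0,"rx":0,"ry":0,"rz":0,"grip":15}]}}

```text
clock: 10.45
eef_pos: [0.6074, -0.0991, 0.2066]
ee_rot: [3.141, -0.021, 0.0]
ft_force: [-1.8, 0.1, 0.1]
opening: 0.163
gripper_force: 0.5
```

>>> {"name": "drive_tool", "arguments": {"moves": [{"x":3,"y":0,"z":0,"rx":0,"ry":0,"rz":0.002,"grip":15},{"x":3,"y":0,"z":0,"rx":0,"ry":0,"rz":0,"grip":15},{"x":2,"y":0,"z":0,"rx":0,"ry":0,"rz":0,"grip":15},{"x":2,"y":0,"z":0,"rx":0,"ry":0,"rz":0,"grip":15},{"x":0,"y":0,"z":0,"rx":0,"ry":0,"rz":0,"grip":15}]}}

```text
clock: 10.95
eef_pos: [0.617, -0.099, 0.2068]
ee_rot: [3.141, -0.018, 0.001]
ft_force: [-1.7, -0.5, 0.3]
opening: 0.162
gripper_force: 0.4
```

>>> {"name": "drive_tool", "arguments": {"moves": [{"x":2,"y":0,"z":0,"rx":0,"ry":0,"rz":0,"grip":15},{"x":2,"y":0,"z":0,"rx":0,"ry":0,"rz":0,"grip":15},{"x":0,"y":0,"z":0,"rx":0,"ry":0,"rz":0,"grip":15}]}}

```text
clock: 11.25
eef_pos: [0.6195, -0.0991, 0.2065]
ee_rot: [-3.141, 0.018, 0.008]
ft_force: [-7.6, 0.5, 4.9]
opening: 0.161
gripper_force: 3.8
```

>>> {"name": "drive_tool", "arguments": {"moves": [{"x":1,"y":0,"z":0,"rx":0,"ry":0,"rz":0,"grip":15},{"x":1,"y":0,"z":0,"rx":0,"ry":0,"rz":0,"grip":15},{"x":0,"y":0,"z":0,"rx":0,"ry":0,"rz":0,"grip":15}]}}

```text
clock: 11.55
eef_pos: [0.6203, -0.0991, 0.2064]
ee_rot: [-3.141, 0.018, 0.014]
ft_force: [-12.2, 0.1, 10.5]
opening: 0.161
gripper_force: 6.2
```

>>> {"name": "drive_tool", "arguments": {"moves": [{"x":-8,"y":0,"z":0,"rx":0,"ry":0,"rz":0,"grip":15},{"x":-10,"y":0,"z":0,"rx":0,"ry":0,"rz":0,"grip":15},{"x":-10,"y":0,"z":35,"rx":0,"ry":0,"rz":0,"grip":15},{"x":-5,"y":20,"z":40,"rx":0,"ry":0,"rz":0,"grip":50},{"x":0,"y":40,"z":0,"rx":0,"ry":0,"rz":0,"grip":91},{"x":0,"y":40,"z":0,"rx":0,"ry":0,"rz":0,"grip":91},{"x":0,"y":40,"z":0,"rx":0,"ry":0,"rz":0,"grip":91},{"x":10,"y":20,"z":0,"rx":0,"ry":0,"rz":0,"grip":91},{"x":10,"y":0,"z":0,"rx":0,"ry":0,"rz":0,"grip":91},{"x":0,"y":0,"z":0,"rx":0,"ry":0,"rz":0,"grip":91},{"x":0,"y":0,"z":0,"rx":0,"ry":0,"rz":0,"grip":91}]}}

```text
clock: 12.65
eef_pos: [0.6098, 0.0589, 0.2814]
ee_rot: [3.14, -0.022, -0.0]
ft_force: [0.6, -0.7, -0.7]
opening: 0.837
gripper_force: 0.0
```

```bash
python3 st.py; python3 - <<'E'
from h import *
t=manip.camera('top');s=manip.camera('scene')
a=cv2.resize(t[130:190,250:330,::-1],(480,360),interpolation=2);b=cv2.resize(s[225:305,225:335,::-1],(495,360),interpolation=2)
c=cv2.resize(t[120:260,140:340,::-1],(342,240));
o=np.zeros((600,795,3),np.uint8);o[:360,:480]=a;o[:360,480:]=b[:,:315];o[360:,:342]=c
o[360:,342:]=cv2.resize(s[150:300,220:480,::-1],(453,240),interpolation=2)
cv2.imwrite('pics/m4.png',o)
E
```

```text
12.65 [609.82334298  58.93626827 281.42120069] -0.7973519729370309 0.836651822978241 [ 0.58453879 -0.65128576 -0.70436198] [-0.06052243  0.55643325 -0.12049276  1.78281023  0.08949053  0.80796286
 -1.80963329] [-1.65094675e-04 -1.16352878e-03 -9.99999309e-01]
```

View pics/m4.png

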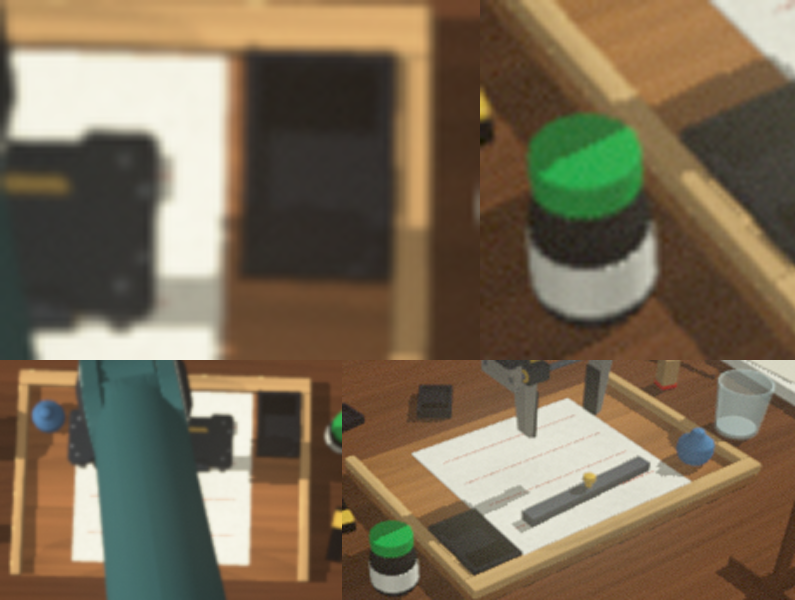

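The inkstone covers the patch and looks square, with perhaps a 1 mm line at the rail (x≈397 in the upper-left tile). I'll give it a light sideways nudge before doing the bar.

>>> {"name": "drive_tool", "arguments": {"moves": [{"x":5,"y":-9,"z":0,"rx":0,"ry":0,"rz":0.131,"grip":40},{"x":5,"y":-10,"z":0,"rx":0,"ry":0,"rz":0.131,"grip":40},{"x":6,"y":-10,"z":0,"rx":0,"ry":0,"rz":0.131,"grip":40},{"x":6,"y":-10,"z":0,"rx":0,"ry":0,"rz":0.131,"grip":40},{"x":6,"y":-10,"z":0,"rx":0,"ry":0,"rz":0.131,"grip":40},{"x":6,"y":-10,"z":0,"rx":0,"ry":0,"rz":0.131,"grip":40},{"x":6,"y":-10,"z":0,"rx":0,"ry":0,"rz":0.131,"grip":40},{"x":6,"y":-10,"z":0,"rx":0,"ry":0,"rz":0.131,"grip":40},{"x":6,"y":-10,"z":0,"rx":0,"ry":0,"rz":0.131,"grip":40},{"x":6,"y":-10,"z":0,"rx":0,"ry":0,"rz":0.131,"grip":40},{"x":6,"y":-10,"z":0,"rx":0,"ry":0,"rz":0.131,"grip":40},{"x":0,"y":0,"z":0,"rx":0,"ry":0,"rz":0.134,"grip":40}]}}

```text
clock: 13.95
eef_pos: [0.6739, -0.0517, 0.2813]
ee_rot: [2.227, 2.214, -0.002]
ft_force: [-0.7, 0.1, -0.2]
opening: 0.435
gripper_force: 0.0
```

>>> {"name": "drive_tool", "arguments": {"moves": [{"x":0,"y":0,"z":0,"rx":0,"ry":0,"rz":0,"grip":40},{"x":0,"y":0,"z":0,"rx":0,"ry":0,"rz":0,"grip":40},{"x":0,"y":0,"z":0,"rx":0,"ry":0,"rz":0,"grip":40}]}}

```text
clock: 14.25
eef_pos: [0.6735, -0.0481, 0.2817]
ee_rot: [2.232, 2.211, -0.0]
ft_force: [0.9, 0.7, 0.1]
opening: 0.437
gripper_force: 0.0
```

```bash
python3 st.py
```

```text
14.25 [673.53718611 -48.10613022 281.72623132] 89.46287528040098 0.43692676279443937 [0.85326031 0.68841875 0.0941338 ] [ 0.3471694   0.70176976 -0.47710255  1.59849075  0.3777577   0.93439178
 -0.26982963] [-7.57487205e-05 -1.93126894e-04 -9.99999978e-01]
```

>>> {"name": "drive_tool", "arguments": {"moves": [{"x":0,"y":-2,"z":-30,"rx":0,"ry":0,"rz":0,"grip":40},{"x":0,"y":0,"z":-30,"rx":0,"ry":0,"rz":0,"grip":40},{"x":0,"y":0,"z":-13,"rx":0,"ry":0,"rz":0,"grip":40},{"x":0,"y":0,"z":0,"rx":0,"ry":0,"rz":0,"grip":40},{"x":0,"y":-3,"z":0,"rx":0,"ry":0,"rz":0,"grip":40},{"x":0,"y":-3,"z":0,"rx":0,"ry":0,"rz":0,"grip":40},{"x":0,"y":-2,"z":0,"rx":0,"ry":0,"rz":0,"grip":40},{"x":0,"y":0,"z":0,"rx":0,"ry":0,"rz":0,"grip":40}]}}

```text
clock: 15.05
eef_pos: [0.6741, -0.0588, 0.2097]
ee_rot: [2.229, 2.211, 0.001]
ft_force: [-0.1, -0.4, -0.6]
opening: 0.437
gripper_force: 0.0
```

>>> {"name": "drive_tool", "arguments": {"moves": [{"x":0,"y":-2,"z":0,"rx":0,"ry":0,"rz":0,"grip":40},{"x":0,"y":0,"z":0,"rx":0,"ry":0,"rz":0,"grip":40}]}}

```text
clock: 15.25
eef_pos: [0.6738, -0.0601, 0.209]
ee_rot: [2.229, 2.213, 0.001]
ft_force: [-0.0, 0.2, 0.3]
opening: 0.432
gripper_force: 0.0
```

>>> {"name": "drive_tool", "arguments": {"moves": [{"x":0,"y":-2,"z":0,"rx":0,"ry":0,"rz":0,"grip":40},{"x":0,"y":0,"z":0,"rx":0,"ry":0,"rz":0,"grip":40}]}}

```text
clock: 15.45
eef_pos: [0.6738, -0.0608, 0.209]
ee_rot: [-2.228, -2.213, -0.002]
ft_force: [-0.8, 4.9, 2.3]
opening: 0.432
gripper_force: 1.8
```

>>> {"name": "drive_tool", "arguments": {"moves": [{"x":0,"y":-2,"z":0,"rx":0,"ry":0,"rz":0,"grip":40},{"x":0,"y":0,"z":0,"rx":0,"ry":0,"rz":0,"grip":40}]}}

```text
clock: 15.65
eef_pos: [0.6738, -0.0613, 0.209]
ee_rot: [-2.226, -2.213, -0.005]
ft_force: [-1.0, 6.3, 2.6]
opening: 0.432
gripper_force: 3.4
```

>>> {"name": "drive_tool", "arguments": {"moves": [{"x":0,"y":8,"z":0,"rx":0,"ry":0,"rz":0,"grip":40},{"x":0,"y":5,"z":0,"rx":0,"ry":0,"rz":0,"grip":40},{"x":0,"y":0,"z":35,"rx":0,"ry":0,"rz":0,"grip":40},{"x":0,"y":0,"z":35,"rx":0,"ry":0,"rz":0,"grip":40},{"x":-7,"y":14,"z":0,"rx":0,"ry":0,"rz":-0.13,"grip":91},{"x":-7,"y":14,"z":0,"rx":0,"ry":0,"rz":-0.13,"grip":91},{"x":-7,"y":14,"z":0,"rx":0,"ry":0,"rz":-0.13,"grip":91},{"x":-7,"y":14,"z":0,"rx":0,"ry":0,"rz":-0.13,"grip":91},{"x":-7,"y":14,"z":0,"rx":0,"ry":0,"rz":-0.13,"grip":91},{"x":-7,"y":14,"z":0,"rx":0,"ry":0,"rz":-0.13,"grip":91},{"x":-7,"y":14,"z":0,"rx":0,"ry":0,"rz":-0.13,"grip":91},{"x":0,"y":14,"z":0,"rx":0,"ry":0,"rz":-0.13,"grip":91}]}}

```text
clock: 16.85
eef_pos: [0.624, 0.0611, 0.2786]
ee_rot: [3.036, 0.805, -0.002]
ft_force: [0.1, 0.3, 0.1]
opening: 0.993
gripper_force: 0.0
```

>>> {"name": "drive_tool", "arguments": {"moves": [{"x":0,"y":0,"z":0,"rx":0,"ry":0,"rz":-0.13,"grip":91},{"x":0,"y":0,"z":0,"rx":0,"ry":0,"rz":-0.13,"grip":91},{"x":0,"y":0,"z":0,"rx":0,"ry":0,"rz":-0.13,"grip":91},{"x":0,"y":0,"z":0,"rx":0,"ry":0,"rz":-0.14,"grip":91},{"x":0,"y":0,"z":0,"rx":0,"ry":0,"rz":0,"grip":91},{"x":0,"y":0,"z":0,"rx":0,"ry":0,"rz":0,"grip":91}]}}

```text
clock: 17.45
eef_pos: [0.6247, 0.0609, 0.2787]
ee_rot: [3.141, -0.004, -0.0]
ft_force: [-0.5, 0.0, 0.1]
opening: 0.987
gripper_force: 0.0
```

```bash
python3 st.py
```

```text
17.45 [624.74093072  60.94018276 278.67183341] -0.15892751517861742 0.9867024071483992 [-0.47313985  0.00622235  0.12525182] [-0.06170685  0.58146145 -0.12026272  1.74548031  0.09125871  0.82022036
 -1.79826942] [-4.28660901e-05 -7.68551971e-04 -9.99999704e-01]
```

>>> {"name": "drive_tool", "arguments": {"moves": [{"x":0,"y":0,"z":-30,"rx":0,"ry":0,"rz":-0.007,"grip":91},{"x":0,"y":0,"z":-30,"rx":0,"ry":0,"rz":0,"grip":91},{"x":0,"y":0,"z":-12,"rx":0,"ry":0,"rz":0,"grip":91},{"x":0,"y":0,"z":0,"rx":0,"ry":0,"rz":0,"grip":91},{"x":7,"y":0,"z":0,"rx":0,"ry":0,"rz":0,"grip":91},{"x":5,"y":0,"z":0,"rx":0,"ry":0,"rz":0,"grip":91},{"x":4,"y":0,"z":0,"rx":0,"ry":0,"rz":0,"grip":91},{"x":4,"y":0,"z":0,"rx":0,"ry":0,"rz":0,"grip":91},{"x":4,"y":0,"z":0,"rx":0,"ry":0,"rz":0,"grip":91},{"x":4,"y":0,"z":0,"rx":0,"ry":0,"rz":0,"grip":91}]}}

```text
clock: 18.45
eef_pos: [0.6526, 0.0611, 0.2069]
ee_rot: [3.141, -0.021, -0.002]
ft_force: [-4.4, -0.0, 2.6]
opening: 0.99
gripper_force: 2.2
```

>>> {"name": "drive_tool", "arguments": {"moves": [{"x":5,"y":0,"z":0,"rx":0,"ry":0,"rz":0,"grip":91},{"x":5,"y":0,"z":0,"rx":0,"ry":0,"rz":0,"grip":91},{"x":5,"y":0,"z":0,"rx":0,"ry":0,"rz":0,"grip":91},{"x":5,"y":0,"z":0,"rx":0,"ry":0,"rz":0,"grip":91},{"x":5,"y":0,"z":0,"rx":0,"ry":0,"rz":0,"grip":91},{"x":3,"y":0,"z":0,"rx":0,"ry":0,"rz":0,"grip":91},{"x":3,"y":0,"z":0,"rx":0,"ry":0,"rz":0,"grip":91},{"x":2,"y":0,"z":0,"rx":0,"ry":0,"rz":0,"grip":91}]}}

```text
clock: 19.25
eef_pos: [0.686, 0.061, 0.2067]
ee_rot: [3.141, -0.021, 0.0]
ft_force: [-3.8, -0.2, 3.8]
opening: 0.992
gripper_force: 2.2
```

>>> {"name": "drive_tool", "arguments": {"moves": [{"x":2,"y":0,"z":0,"rx":0,"ry":0,"rz":0,"grip":91},{"x":2,"y":0,"z":0,"rx":0,"ry":0,"rz":0,"grip":91},{"x":0,"y":0,"z":0,"rx":0,"ry":0,"rz":0,"grip":91}]}}

```text
clock: 19.55
eef_pos: [0.69, 0.061, 0.2066]
ee_rot: [3.141, -0.02, 0.001]
ft_force: [-2.6, 0.8, 1.8]
opening: 0.993
gripper_force: 1.5
```

>>> {"name": "drive_tool", "arguments": {"moves": [{"x":2,"y":0,"z":0,"rx":0,"ry":0,"rz":0.003,"grip":91},{"x":0,"y":0,"z":0,"rx":0,"ry":0,"rz":0,"grip":91}]}}

```text
clock: 19.75
eef_pos: [0.6909, 0.061, 0.2065]
ee_rot: [3.141, -0.016, -0.006]
ft_force: [-8.0, -0.6, 5.8]
opening: 0.992
gripper_force: 3.8
```

>>> {"name": "drive_tool", "arguments": {"moves": [{"x":2,"y":0,"z":0,"rx":0,"ry":0,"rz":0,"grip":91},{"x":0,"y":0,"z":0,"rx":0,"ry":0,"rz":0,"grip":91},{"x":0,"y":0,"z":0,"rx":0,"ry":0,"rz":0,"grip":91}]}}

```text
clock: 20.05
eef_pos: [0.6918, 0.0611, 0.2064]
ee_rot: [3.141, -0.016, -0.012]
ft_force: [-12.3, -0.8, 9.7]
opening: 0.995
gripper_force: 6.2
```

>>> {"name": "drive_tool", "arguments": {"moves": [{"x":2,"y":0,"z":0,"rx":0,"ry":0,"rz":0.001,"grip":91},{"x":0,"y":0,"z":0,"rx":0,"ry":0,"rz":0,"grip":91},{"x":0,"y":0,"z":0,"rx":0,"ry":0,"rz":0,"grip":91}]}}

```text
clock: 20.35
eef_pos: [0.6927, 0.0611, 0.2063]
ee_rot: [3.14, -0.015, -0.018]
ft_force: [-16.9, -0.5, 12.6]
opening: 0.992
gripper_force: 8.7
```

>>> {"name": "drive_tool", "arguments": {"moves": [{"x":-10,"y":0,"z":0,"rx":0,"ry":0,"rz":0,"grip":91},{"x":-15,"y":0,"z":0,"rx":0,"ry":0,"rz":0,"grip":91},{"x":-10,"y":0,"z":30,"rx":0,"ry":0,"rz":0,"grip":91},{"x":-20,"y":0,"z":40,"rx":0,"ry":0,"rz":0,"grip":91},{"x":-30,"y":0,"z":30,"rx":0,"ry":0,"rz":0,"grip":91},{"x":-35,"y":0,"z":20,"rx":0,"ry":0,"rz":0,"grip":91},{"x":-40,"y":0,"z":10,"rx":0,"ry":0,"rz":0,"grip":91},{"x":-30,"y":0,"z":0,"rx":0,"ry":0,"rz":0,"grip":91},{"x":0,"y":0,"z":0,"rx":0,"ry":0,"rz":0,"grip":91},{"x":0,"y":0,"z":0,"rx":0,"ry":0,"rz":0,"grip":91}]}}

```text
clock: 21.35
eef_pos: [0.5065, 0.061, 0.3375]
ee_rot: [-3.141, 0.015, -0.006]
ft_force: [-0.2, -0.0, -0.2]
opening: 0.991
gripper_force: 0.0
```

```bash
python3 st.py; python3 - <<'E'
from h import *
t=manip.camera('top');s=manip.camera('scene');w=manip.camera('wrist')
cv2.imwrite('pics/t5.png',cv2.resize(t[122:192,140:340,::-1],None,fx=4,fy=4,interpolation=2))
a=cv2.resize(t[122:192,140:340,::-1],(800,280),interpolation=2);b=cv2.resize(s[160:300,220:480,::-1],(400,215),interpolation=2)
o=np.zeros((580,800,3),np.uint8);o[:280]=a;o[280:495,:400]=b;o[280:580,400:]=cv2.resize(w[:,:,::-1],(400,300),interpolation=3)
cv2.imwrite('pics/m5.png',o)
E
```

```text
21.35 [506.51230197  60.97225674 337.54905072] -0.530945705904879 0.9912152355011172 [-0.22469097 -0.01957974 -0.2152243 ] [-0.05691271  0.32811453 -0.15256783  1.99517953  0.06766621  0.81896972
 -1.82757372] [ 4.01648181e-03  3.98068248e-04 -9.99991855e-01]
```

View pics/m5.png

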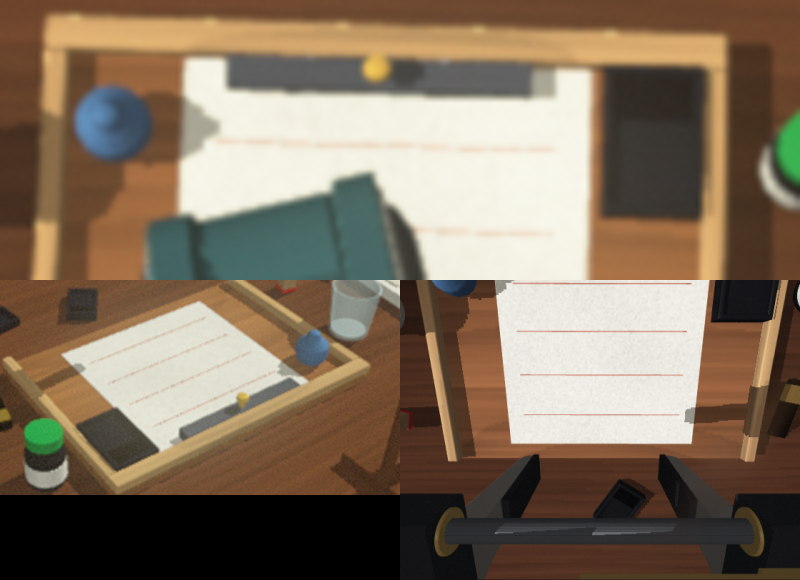

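The final view shows the bar flat along the ledge (rows 57–96, both ends on the sheet) and the inkstone in the corner touching ledge and rail. The bystanders visible here are where they were, so I'm handing in.

```bash
python3 -c "
from plant import manip
print(manip.finish_job())"
```

```text
the job is handed in; nothing more can be done
None
```

The inkstone is in the red-patch corner against the ledge and right rail, and the paperweight lies flat along the ledge with both ends on the sheet; I handed the job in at about 21.5 s (no verdict was returned).

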